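Snap the stopper into the bottle and pull-test it

TASK

Close the open bottle with the plain steel stopper: push it straight down, firmly but without ramming it, until it snaps fully home on the rim. Then prove that it holds: pull straight up on it with slowly rising force to about 12 newtons, keep that pull for a good second, and never pull with 20 or more; then ease off and let go, leaving it fully home and the other things where they are.

Things in the scene. Friction and masses are not known exactly. Their poses are not given: they have to be found in the camera images.
- bottle: small dark-green glass bottle, upright, clamped by a steel band on a 120 x 120 x 15 mm wooden base that is screwed to the table and cannot move. Origin at the centre of the base's underside on the table, z up. Bottle 62 mm in diameter, narrowing to a steel collar 33 mm in diameter at the neck; its rim is 170 mm above the table.
- bottle_mouth (a point): centre of the bottle's open mouth, level with the flat rim of the steel collar. The round bore below is 22 mm wide and 40 mm deep. Pushing the stopper past the catches in it takes up to about 8 N; then its flange lands hard on the rim.
- catches: four small spring catches standing into the bore at quarter turns, 14 mm between opposite tips, each 4 mm high. Origin: centre of the mouth, whatever their depth: their undersides lie 4.5 to 11.5 mm below the rim, differing from bottle to bottle. The stopper's lip snaps past them; pulled, it then rises freely by 1.5 to 8.5 mm before it bears flat on them and hardly gives any more.
- stopper_knob (a point): centre of the grip of the plain steel stopper (90 g, mass may vary by a third), which at the start stands upright in one of the two holes of the wooden rest. The grip is a smooth upright cylinder 24 mm in diameter and 28 mm high, this point half-way up it; the z axis points up along the stopper. Below the grip come a flange 31 mm in diameter and 4 mm thick, then the 29 mm long plug.
- stopper_seat (a point): centre of the underside of the steel stopper's flange, 18 mm below the centre of its grip; it comes to lie at the bottle's mouth, flange on the rim, when the stopper is fully home. Below it the plug: a neck 11 mm in diameter for the first 13 mm, then a lip 20 mm in diameter and 4 mm high, and a tapered nose (20 to 9 mm in diameter) over the last 12 mm.
- stopper: the same steel stopper; origin at the tip of its nose, 29 mm below the flange's underside and 47 mm below the centre of its grip, z up along the stopper. Seated and let go, it drops back onto the rim by its own weight.
- rest: light wooden block 70 x 160 x 36 mm, fixed to the table, origin at the centre of its underside, z up. Two holes 25 mm wide pass through its top, 40 mm either way from the centre along its y axis; the steel stopper stands in one of them, its flange on the block's top (36 mm above the table), the ball stopper in the other.
- ball_stopper: glass stopper with a 34 mm ball for its grip, standing in the other hole of the rest, 67 mm long; origin at the lower tip. It belongs to another vessel: leave it.
- tumbler: glass tumbler, 72 mm wide, 85 mm high; origin under its base. Leave it.
- bangle: steel bangle, 72 mm wide, 12 mm high, lying flat; origin under its centre. Leave it.
- perfume: amber glass jar with black cap, 44 mm wide, 75 mm high; origin under its base. Leave it.

How it is judged:
On the way, in this order (a step that is already met when the one before it is completed fails the run):
1. the stopper is snapped fully home: its flange within 1.2 mm of the rim, centred and upright in the mouth (z of stopper_seat in the frame of bottle_mouth between -0.003 and 0.0012 m and horizontal distance between stopper_seat and bottle_mouth below 0.004 m and angle between the z axis of stopper and the z axis of bottle, either way round below 0.12 rad), for 0.1 s.
2. the seated stopper is pulled up against the catches with more than 9 N for 0.5 s and stays in (z of stopper_seat in the frame of bottle_mouth between -0.003 and 0.0098 m and horizontal distance between stopper_seat and bottle_mouth below 0.004 m and angle between the z axis of stopper and the z axis of bottle, either way round below 0.12 rad and contact force between stopper and catches above 9 N), for 0.5 s.
At the end, for the whole second after the job is handed in: The steel stopper stands in the bottle's mouth, released and at rest, flange within 2.5 mm of the rim (4 mm sideways, 0.12 rad), after having been pressed home and then pulled with 9 to 20 N; every other thing within 40 mm of where it stood (z of stopper_seat in the frame of bottle_mouth between -0.003 and 0.0025 m and horizontal distance between stopper_seat and bottle_mouth below 0.004 m and angle between the z axis of stopper and the z axis of bottle, either way round below 0.12 rad and linear speed of stopper below 0.02 m/s and not (distance of ball_stopper from where it was at the start of the episode above 0.04 m) and not (distance of tumbler from where it was at the start of the episode above 0.04 m) and not (distance of bangle from where it was at the start of the episode above 0.04 m) and not (distance of perfume from where it was at the start of the episode above 0.04 m)); the robot touches nothing.
It fails at once if the stopper bears on the catches with more than 20 N while seated (pulled too hard) (contact force between stopper and catches above 20 N and z of stopper_seat in the frame of bottle_mouth below 0.0098 m).
It fails at once if the stopper is rammed onto the bottle with more than 40 N (contact force between stopper and bottle above 40 N).
It fails at once if another thing is displaced by more than 40 mm (distance of any of ball_stopper, tumbler, bangle, perfume from where it was at the start of the episode above 0.04 m).
It also fails if it takes over 72 s, if anything falls off the work surface, if the arm or the gripper's body presses on something with over 40 N, if the wrist force passes 120 N, or if a joint passes its speed limit or range.

ROBOT

A 6-joint arm with a two-finger parallel gripper is mounted at the origin on the work surface. World frame = base frame: x ahead of the robot, y to its left, z up, the work surface at z = 0. Lengths are in m, angles in rad, forces in N, time in s.
With the tool pointing down it reaches from about 0.35 to 0.975 m from the base axis. Payload 4.9 kg.
Tool frame: the origin (TCP) lies between the finger pads; the fingertips stand 19 mm ahead of it and the grasp point (between the pads) is the TCP; z points along the fingers, y is the line along which they close (so a half turn about z gives the same grasp; the last joint's range is limited). The gripper opens to 85 mm and grips with 20 to 120 N. Pads are 22 mm wide; open, the fingers measure 114 mm over their backs; the gripper's body (76 mm by 85 mm) begins 54 mm behind the grasp point. The pads swing forward as they close: fully open they stand 13 mm farther back than shut.
Start: joints at [1.04, 0.053, 1.613, -0, 1.476, -0.119], TCP at [0.25, 0.573, 0.25] pointing down, gripper open.
Joint ranges: [-3.01, 3.01], [-1.01, 2.22], [0.06, 2.58], [-1.02, 4.17], [0.09, 2.62], [-3.14, 3.14]. Speed limits (rad/s): [2.57, 2.57, 3.14, 3.14, 3.14, 3.14].

INTERFACE

Orientations are given as a rotation vector (axis times angle).
In Python, from station import ctrl gives the robot as it stands. The module is installed in compiled form; this text tells all that it offers.
- The arm moves only by the tool servo_tool, never from a script. Its argument "increments" is a list that holds one entry, the list of rows, each a list of 5 numbers: the finger opening in cm, from 0 to 8.54, then the shift along the tool's x, y, z in cm, then the turn about the tool's z in degrees. A call has 1 to 5 rows; each row is the pose to reach, as a shift and turn from the pose commanded when the call began, along the tool's axes at that moment; what a row does not reach only later rows make up. A row lasts 1/10 s, in which the tool goes at most 50 mm and 8.59 degrees, less where a joint would pass 70% of its speed; a pose out of reach is approached as far as the arm can. A call with a gripper value outside its range is refused whole. The fingers move at their own pace and stop on an object; "newtons" is the grip in N (left out, the last holds). Time passes only in rows, so rows that repeat a pose let the fingers close. It gives the time, the measured TCP pose, the force, the opening and the grip force at its end, in the units of the state.
- ctrl.get_obs(): the state, without advancing time (a new reading comes with each control period).
- ctrl.get_image(name): name is "side" or "top"; returns a dict with "img" (400x640x3 uint8, red, green, blue), "fx", "fy", "cx", "cy" (pixels), "k1" (the pictures are not rectified: a ray, as slopes to the right and down, at radius r is drawn at 1 + k1 r^2 times it, then the intrinsics apply), "rvec" (rotation vector, rad) and "tvec" (3), from world to camera coordinates, as OpenCV has them. Camera axes: x right, y down, z forward; pixel columns grow to the right and rows downward; lengths in m; the calibration is good to about 2 mm. A picture is of the moment at which its call begins. There is no depth.
- ctrl.finish_job(): hands the job in; it is judged then, once.
The state is a dict: "t": time; "q": joint angles; "dq": joint speeds; "effort": joint torques, N m; "tool_pos": TCP position; "tool_rot": TCP orientation; "contact_force": force on the tool from outside, world axes, zero at the start; "wrist_torque": the same for the moment, N m; "opening": finger opening in m; "grip_force": force on a finger pad.
Only numpy, scipy, OpenCV 4.12 (cv2) and the standard library are available. Lean on these libraries where they do the work, as an engineer would, in place of code of your own. Each camera call takes 0.05 s, during which the arm holds its last target. There are 200 camera calls.

## Working session

There is one attempt and no reset: what is moved stays moved. The work goes in short steps, Python scripts to look and compute and a tool call to move; the robot and the scene stay as the last step left them, time stands still between calls to the robot, and variables do not carry over. Pictures are saved under pics/ and viewed, at most 10 in all, crops included, and the job is handed in when it is done.

Besides the shell and the picture viewer there is one more tool, called after "Request:" by a JSON object that holds its "op" and its "data". servo_tool: Moves the arm, as the interface text tells. Its arguments: {"type":"object","properties":{"increments":{"type":"array"},"newtons":{"type":"number"}},"required":["increments"]}

```bash
mkdir -p pics; cat > h.py <<'E'
import numpy as np, cv2
from station import ctrl
def grab(n,f=None):
    d=ctrl.get_image(n)
    if f: cv2.imwrite(f,d["img"][:,:,::-1])
    return d
def ray(d,u,v):
    x,y=(u-d["cx"])/d["fx"],(v-d["cy"])/d["fy"]
    a,b=x,y
    for _ in range(20):
        s=1+d["k1"]*(a*a+b*b); a,b=x/s,y/s
    R=cv2.Rodrigues(np.array(d["rvec"],float))[0]; t=np.array(d["tvec"],float).ravel()
    return -R.T@t, R.T@np.array([a,b,1.])
def onplane(d,u,v,z):
    o,r=ray(d,u,v); return o+r*(z-o[2])/r[2]
def proj(d,p):
    R=cv2.Rodrigues(np.array(d["rvec"],float))[0]; c=R@np.array(p)+np.array(d["tvec"],float).ravel()
    a,b=c[0]/c[2],c[1]/c[2]; s=1+d["k1"]*(a*a+b*b)
    return np.array([d["fx"]*a*s+d["cx"],d["fy"]*b*s+d["cy"]])
E
python3 - <<'E'
from h import *
for n in("top","side"):
    d=grab(n,f"pics/{n}0.png"); print(n,ray(d,d["cx"],d["cy"]),d["fx"])
o=ctrl.get_obs(); print(o)
E
```

```text
top (array([0.43878756, 0.02404114, 1.0752825 ]), array([ 0.13320678, -0.00214414, -0.99108595])) 485.71370475506006
side (array([0.47641471, 0.88777437, 0.70284028]), array([ 0.08823628, -0.82839409, -0.55315241])) 478.32577546310694
{'t': 0.1, 'q': array([ 1.04001216e+00,  5.33102451e-02,  1.61419608e+00, -3.20133325e-06,
        1.47600925e+00, -1.19013460e-01]), 'dq': array([-0.00169812,  0.00012062, -0.00554107,  0.00065216, -0.00099578,
        0.00026883]), 'effort': array([ 8.29334817e-05, -3.94903851e+01, -3.71363282e+01, -1.56895094e-04,
        3.90730362e-03, -7.80032849e-06]), 'tool_pos': array([0.24987468, 0.57227993, 0.24915037]), 'tool_rot': array([-6.42122417e-01, -3.07464431e+00,  2.86352518e-03]), 'contact_force': array([-0.79509359, -0.43532302,  0.25547179]), 'wrist_torque': array([ 0.03309422, -0.00110353,  0.04858522]), 'grip_force': 0.0, 'opening': 0.08536751912550976}
```

View pics/top0.png

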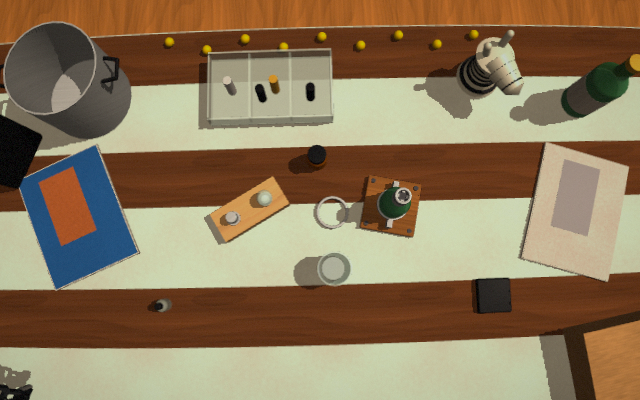

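View pics/side0.png

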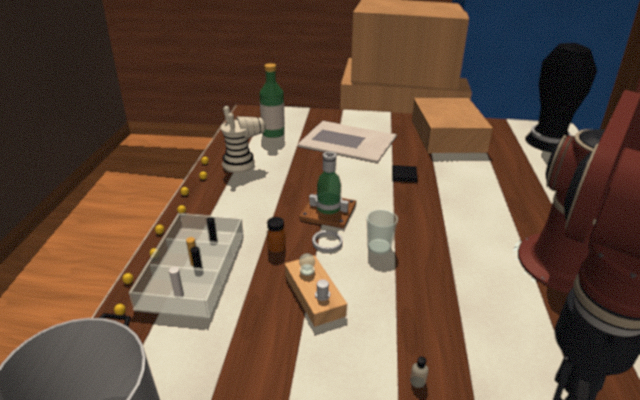

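The top view shows the steel stopper at about (232,217), the ball stopper at (264,199) and the bottle mouth at (403,196). In the side view the stopper is at (322,290) and the mouth at (329,158). I'll enlarge these areas.

```bash
python3 - <<'E'
from h import *
t=cv2.imread("pics/top0.png"); s=cv2.imread("pics/side0.png")
c=lambda i,u,v:cv2.resize(i[v-25:v+25,u-30:u+30],(396,300)[:2] and (360,300),interpolation=cv2.INTER_CUBIC)
cv2.imwrite("pics/z.png",np.vstack([np.hstack([c(t,232,217),c(t,403,196)]),np.hstack([c(s,322,290),c(s,329,165)])]))
d=grab("top"); e=grab("side")
print(onplane(d,232,217,.068),onplane(d,403,196,.17),onplane(e,322,284,.068),onplane(e,329,155,.17))
E
```

```text
[0.54190747 0.20008705 0.068     ] [ 0.56265217 -0.1406551   0.17      ] [0.54260952 0.20600132 0.068     ] [ 0.56284074 -0.13488155  0.17      ]
```

View pics/z.png

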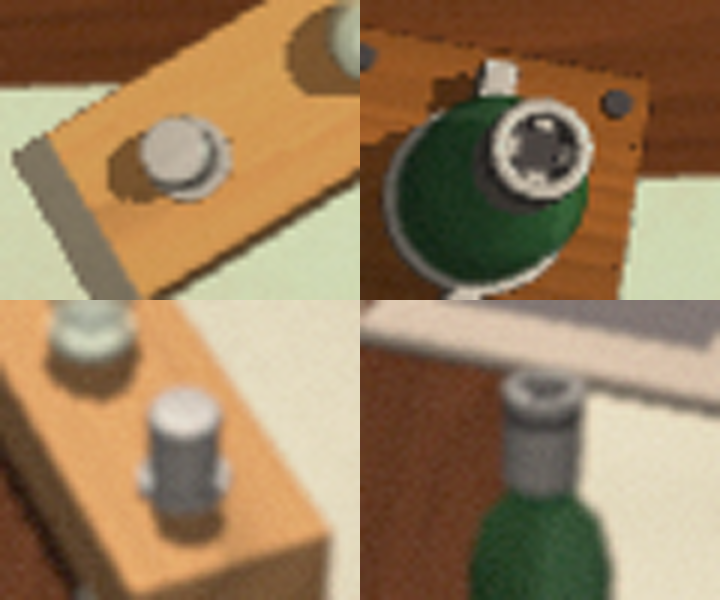

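The crops give the knob top at top (231.2,216.8) and side (322.2,283.2). The collar rim is at top (402.8,195.4) and side (329.0,155.0). The bore is open with the catches visible.

```bash
cat >> h.py <<'E'
def tri(d,a,e,b):
    A=np.zeros((3,3));y=np.zeros(3)
    for c,p in((d,a),(e,b)):
        o,r=ray(c,*p);r/=np.linalg.norm(r);M=np.eye(3)-np.outer(r,r);A+=M;y+=M@o
    return np.linalg.solve(A,y)
def totool(w):
    from scipy.spatial.transform import Rotation as Ro
    return Ro.from_rotvec(ctrl.get_obs()["tool_rot"]).inv().apply(w)*100
E
python3 - <<'E'
from h import *
d=grab("top"); e=grab("side"); p=ctrl.get_obs()["tool_pos"]
np.set_printoptions(precision=4,suppress=True)
k=onplane(d,231.2,216.8,.068);m=onplane(d,402.8,195.4,.17)
print(k,onplane(e,322.2,283.2,.068),tri(d,(231.2,216.8),e,(322.2,283.2)))
print(m,onplane(e,329,155,.17),tri(d,(402.8,195.4),e,(329,155)))
for q in (k,m): print(totool(q-p))
print("tcp px",proj(d,p),proj(e,p))
E
```

```text
[0.5424 0.2018 0.068 ] [0.5425 0.2037 0.068 ] [0.5426 0.202  0.0664]
[ 0.5638 -0.1403  0.17  ] [ 0.5628 -0.1349  0.17  ] [ 0.5638 -0.1409  0.1669]
[-41.6306 -22.267   18.2012]
[-57.287  -52.7663   8.0215]
tcp px [  4.7367 378.77  ] [558.4962 410.5666]
```

Request:
{"op": "servo_tool", "data": {"increments": [[[6, -21, -11, 0, 0], [6, -21, -11, 0, 0], [6, -21, -11, 0, 0], [6, -21, -11, 0, 0], [6, -21, -11, 0, 0]]], "newtons": 60}}

```text
t: 0.8
tool_pos: [0.3999, 0.3857, 0.2504]
tool_rot: [0.644, 3.074, -0.0]
contact_force: [1.2, 0.3, 0.7]
opening: 0.0603
grip_force: 0.0
```

Request:
{"op": "servo_tool", "data": {"increments": [[[6, -20.6, -11.3, 10, 0], [6, -20.6, -11.3, 10, 0], [6, -20.6, -11.3, 10, 0], [6, -20.6, -11.3, 10, 0], [6, -20.6, -11.3, 10, 0]]]}}

```text
t: 1.3
tool_pos: [0.54, 0.2041, 0.1519]
tool_rot: [0.642, 3.075, 0.001]
contact_force: [0.8, 0.5, 0.5]
opening: 0.0601
grip_force: 0.0
```

Request:
{"op": "servo_tool", "data": {"increments": [[[6, 0, 0, 0, 0], [6, 0, 0, 0, 0], [6, 0, 0, 0, 0]]]}}

```text
t: 1.6
tool_pos: [0.5391, 0.2064, 0.153]
tool_rot: [0.641, 3.075, 0.001]
contact_force: [-0.1, -0.6, -0.7]
opening: 0.0597
grip_force: 0.0
```

```bash
python3 - <<'E'
from h import *
np.set_printoptions(precision=4,suppress=True)
d=grab("top","pics/t1.png"); e=grab("side","pics/s1.png"); o=ctrl.get_obs(); p=o["tool_pos"]
print(p,o["q"],o["contact_force"],o["opening"],totool(np.array([.5425,.2025,.064])-p))
a=proj(d,p);b=proj(e,p);print(a,b)
c=lambda i,u:cv2.resize(i[max(0,u[1]-50):u[1]+50,u[0]-60:u[0]+60],(400,330),interpolation=cv2.INTER_CUBIC)
cv2.imwrite("pics/z1.png",np.hstack([c(cv2.imread("pics/t1.png"),(232,200)),c(cv2.imread("pics/s1.png"),(322,265))]))
E
```

```text
[0.539  0.207  0.1534] [ 0.2377  0.0184  1.8144  0.0002  1.3071 -0.9232] [ 0.6932 -0.93   -0.5151] 0.059783070438545 [-0.4884 -0.2788  8.94  ]
[220.6831 214.2575] [324.3656 249.9208]
```

View pics/z1.png

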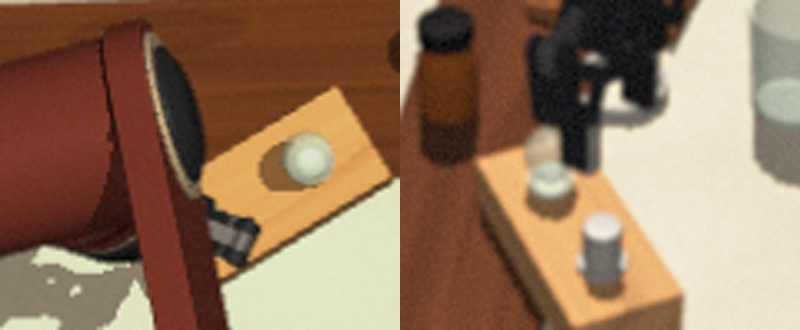

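The top view is blocked by the arm. In the side view the two fingers hang above and behind the knob, which stands at about (322,283). I'm going down in steps.

Request:
{"op": "servo_tool", "data": {"increments": [[[6, -0.5, -0.3, 2.5, 0], [6, -0.5, -0.3, 5, 0], [6, -0.5, -0.3, 5, 0], [6, -0.5, -0.3, 5, 0]]]}}

```text
t: 2.1
tool_pos: [0.5421, 0.2019, 0.1028]
tool_rot: [-0.64, -3.076, -0.0]
contact_force: [0.8, 0.8, 1.0]
opening: 0.0601
grip_force: 0.0
```

```bash
python3 - <<'E'
from h import *
np.set_printoptions(precision=4,suppress=True)
d=grab("top","pics/t2.png"); e=grab("side","pics/s2.png"); 
P=[ctrl.get_obs()["tool_pos"]]
for i in range(4): ctrl.get_image("side"); P.append(ctrl.get_obs()["tool_pos"])
print(np.array(P)); p=np.mean(P,0); o=ctrl.get_obs()
print(o["contact_force"],totool(np.array([.5425,.2025,.064])-p),proj(d,p),proj(e,p))
c=lambda i,u:cv2.resize(i[max(0,u[1]-50):u[1]+50,u[0]-60:u[0]+60],(400,330),interpolation=cv2.INTER_CUBIC)
cv2.imwrite("pics/z2.png",np.hstack([c(cv2.imread("pics/t2.png"),(232,200)),c(cv2.imread("pics/s2.png"),(322,265))]))
E
```

```text
[[0.5434 0.2018 0.1044]
 [0.5435 0.2017 0.1045]
 [0.5435 0.2016 0.1044]
 [0.5434 0.2014 0.1041]
 [0.5432 0.2013 0.1038]]
[0.9713 0.389  0.8079] [0.1274 0.0426 4.0232] [228.1319 214.5261] [322.0135 268.2378]
```

View pics/z2.png

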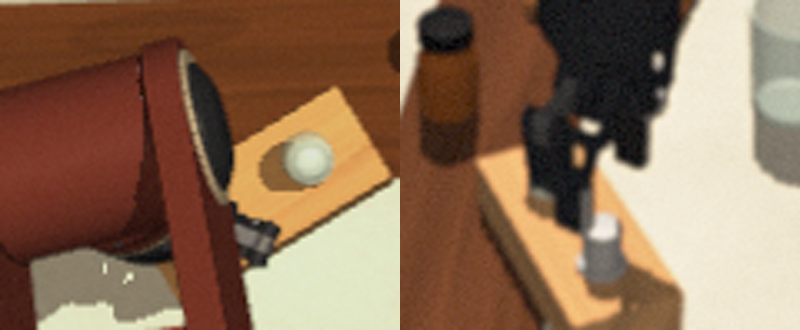

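The side view shows the near fingertip at crop (570,215) and the far one at (635,160). Their midpoint lies over the knob, so the grasp is aligned.

Request:
{"op": "servo_tool", "data": {"increments": [[[6, 0.1, 0, 1.5, 0], [6, 0.1, 0, 3, 0], [6, 0.1, 0, 3.9, 0], [6, 0.1, 0, 3.9, 0], [5, 0.1, 0, 3.9, 0]]]}}

```text
t: 2.9
tool_pos: [0.5411, 0.2013, 0.0625]
tool_rot: [-0.642, -3.074, 0.001]
contact_force: [0.4, 0.8, 0.4]
opening: 0.0502
grip_force: 0.0
```

Request:
{"op": "servo_tool", "data": {"increments": [[[4, 0, 0, 0, 0], [3, 0, 0, 0, 0], [2, 0, 0, 0, 0], [2, 0, 0, 0, 0], [2, 0, 0, 0, 0]]], "newtons": 30}}

```text
t: 3.4
tool_pos: [0.5423, 0.2016, 0.0643]
tool_rot: [0.642, 3.074, 0.001]
contact_force: [0.1, 0.3, 4.2]
opening: 0.0226
grip_force: 29.6
```

Request:
{"op": "servo_tool", "data": {"increments": [[[1.5, 0, 0, 0, 0], [1.5, 0, 0, 0, 0], [1.5, 0, 0, 0, 0], [1.5, 0, 0, 0, 0], [1.5, 0, 0, 0, 0]]], "newtons": 60}}

```text
t: 3.9
tool_pos: [0.5423, 0.2017, 0.0644]
tool_rot: [0.642, 3.074, 0.001]
contact_force: [0.3, 0.7, 6.1]
opening: 0.0219
grip_force: 58.6
```

Request:
{"op": "servo_tool", "data": {"increments": [[[1.5, 0, 0, -0.5, 0], [1.5, 0, 0, -1.5, 0], [1.5, 0, 0, -3, 0], [1.5, 0, 0, -5, 0], [1.5, 0, 0, -8, 0]]]}}

```text
t: 4.4
tool_pos: [0.5399, 0.2008, 0.1431]
tool_rot: [-0.641, -3.071, 0.004]
contact_force: [-0.1, 0.5, -1.5]
opening: 0.0221
grip_force: 59.2
```

Request:
{"op": "servo_tool", "data": {"increments": [[[1.5, 0, 0, -3, 0], [1.5, 0, 0, -6, 0], [1.5, 0, 0, -9, 0], [1.5, 0, 0, -9, 0], [1.5, 0, 0, -9, 0]]]}}

```text
t: 4.9
tool_pos: [0.5416, 0.2013, 0.2345]
tool_rot: [0.642, 3.074, 0.0]
contact_force: [0.6, 0.2, -1.7]
opening: 0.0222
grip_force: 59.3
```

```bash
python3 - <<'E'
from h import *
np.set_printoptions(precision=4,suppress=True)
e=grab("side","pics/s3.png"); o=ctrl.get_obs(); p=o["tool_pos"]
b=proj(e,p);print(p,o["contact_force"],o["opening"],b,totool(np.array([.5638,-.1405,.27])-p))
u=b.astype(int);print(u)
i=cv2.imread("pics/s3.png");cv2.imwrite("pics/z3.png",cv2.resize(i[u[1]-40:u[1]+50,u[0]-50:u[0]+50],(500,450),interpolation=cv2.INTER_CUBIC))
E
```

```text
[0.5408 0.2012 0.2327] [ 0.0213  0.3026 -2.0303] 0.022150280519786913 [324.2148 212.2538] [-15.7761 -30.3985  -3.7175]
[324 212]
```

View pics/z3.png

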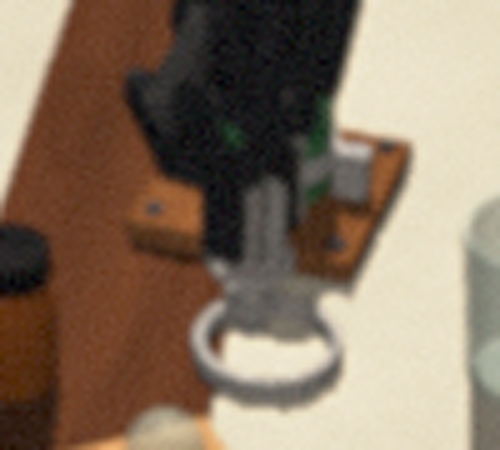

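The stopper hangs upright between the pads, flange at about crop (278,290). Moving it over the bottle.

Request:
{"op": "servo_tool", "data": {"increments": [[[1.5, -2, -3.8, -2.2, 0], [1.5, -4, -7.6, -2.2, 0], [1.5, -6, -11.4, -2.2, 0], [1.5, -8, -15.2, -2.2, 0], [1.5, -10, -19, -2.2, 0]]]}}

```text
t: 5.45
tool_pos: [0.5557, -0.0142, 0.2528]
tool_rot: [-0.641, -3.071, 0.001]
contact_force: [1.0, 0.2, -1.7]
opening: 0.0215
grip_force: 59.4
```

Request:
{"op": "servo_tool", "data": {"increments": [[[1.5, -2, -3.8, 0, 0], [1.5, -4, -7.6, 0, 0], [1.5, -5.8, -11.4, 0, 0], [1.5, -5.8, -11.4, 0, 0], [1.5, -5.8, -11.4, 0, 0]]]}}

```text
t: 5.95
tool_pos: [0.5635, -0.1408, 0.2529]
tool_rot: [-0.644, -3.07, -0.002]
contact_force: [0.6, -0.2, -1.8]
opening: 0.0221
grip_force: 59.5
```

```bash
python3 - <<'E'
from h import *
np.set_printoptions(precision=4,suppress=True)
d=grab("top","pics/t4.png");e=grab("side","pics/s4.png"); P=[]
for i in range(6): ctrl.get_image("side"); P.append(ctrl.get_obs()["tool_pos"])
o=ctrl.get_obs(); p=np.mean(P,0)
print(p,o["contact_force"],totool(np.array([.5638,-.1405,.24])-p),proj(e,[.5638,-.1405,.17]),proj(e,p-[0,0,.0284]),proj(e,p-[0,0,.0574]))
i=cv2.imread("pics/s4.png");j=cv2.imread("pics/t4.png")
cv2.imwrite("pics/z4.png",np.hstack([cv2.resize(i[100:200,284:374],(450,500),interpolation=cv2.INTER_CUBIC),cv2.resize(j[146:246,363:433],(350,500))]))
E
```

```text
[ 0.5646 -0.1392  0.255 ] [ 0.5036  0.3334 -1.3739] [ 0.0198 -0.1452  1.498 ] [328.8214 153.9094] [328.8612 132.6798] [328.6531 143.8121]
```

View pics/z4.png

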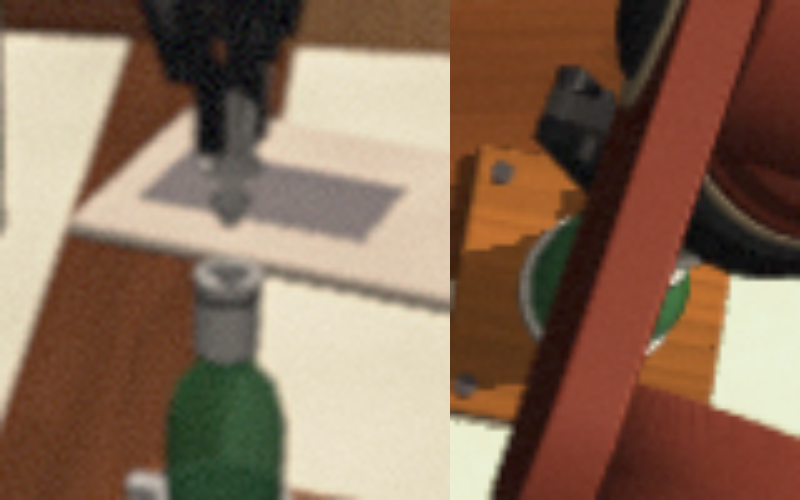

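The side crop shows the nose tip at (233,225), the flange at (238,165) and the mouth centre at (228,276). The stopper sits a little to the right of the mouth, so I'll measure the offset by image differencing.

```bash
python3 - <<'E'
from h import *
np.set_printoptions(precision=2,suppress=True)
a=cv2.imread("pics/side0.png").astype(int);b=cv2.imread("pics/s4.png").astype(int)
D=np.abs(a-b).sum(2).astype(float)
for v in range(127,148):
    w=np.where(D[v,312:350]>60,1,0); x=np.flatnonzero(w)
    print(v,x+312 if len(x) else "")
g=b[:,:,1]-b[:,:,2]
S=b.max(2)-b.min(2)
for v in range(152,182,3): print(v,[tuple(b[v,u]) for u in range(320,339)] if v==164 else np.flatnonzero((S[v,315:345]<25)&(b[v,315:345].max(1)<175))+315)
E
```

```text
127 [322 323 324 325 326 327 328 329 330 331 332 333 334 335 336 337]
128 [322 323 324 325 326 327 328 329 330 331 332 333 334 335 336]
129 [322 323 324 325 326 327 328 329 330 331 332 333 334 335]
130 [323 324 325 326 327 328 329 330 331 332 333 334 335]
131 [326 327 328 329 330 331 332 333 334 335]
132 [327 328 329 330 331 332 333 334 335]
133 [327 328 329 330 332 333 334 335]
134 [327 328 329 330 331 332 333 334]
135 [329 330 331]
136 
137 
138 [327 328 329 330 331 332]
139 [327 328 329 330 331 332 333]
140 [326 327 328 329 330 331 332 333]
141 [327 328 329 330 331 332]
142 [327 328 329 330 331 332]
143 [327 328 329 330 331 332]
144 [327 328 329 330 331 332]
145 [328 329 330 331]
146 
147 
152 [324 325 326 327 328 329 330 331 332]
155 [323 324 325 326 327 328 329 330 331 332 333 334 335 336 341]
158 [323 324 325 326 327 328 329 330 331 332 333 334 335]
161 [323 324 325 326 327 328 329 330 331 332 333 334 335]
164 [(np.int64(39), np.int64(61), np.int64(104)), (np.int64(41), np.int64(65), np.int64(107)), (np.int64(52), np.int64(68), np.int64(98)), (np.int64(72), np.int64(77), np.int64(87)), (np.int64(84), np.int64(88), np.int64(93)), (np.int64(82), np.int64(87), np.int64(94)), (np.int64(94), np.int64(95), np.int64(102)), (np.int64(96), np.int64(104), np.int64(107)), (np.int64(98), np.int64(103), np.int64(105)), (np.int64(98), np.int64(103), np.int64(109)), (np.int64(94), np.int64(103), np.int64(106)), (np.int64(94), np.int64(101), np.int64(105)), (np.int64(96), np.int64(98), np.int64(106)), (np.int64(90), np.int64(95), np.int64(97)), (np.int64(87), np.int64(92), np.int64(97)), (np.int64(112), np.int64(125), np.int64(132)), (np.int64(156), np.int64(179), np.int64(191)), (np.int64(191), np.int64(223), np.int64(231)), (np.int64(202), np.int64(226), np.int64(236))]
167 [323 324 325 326 327 328 329 330 331 332 333 334]
170 [323 324 325 326 327 328 329 330 331 332 333 334]
173 [322 326 327 328 329 330]
176 [338]
179 [338]
```

Request:
{"op": "servo_tool", "data": {"increments": [[[1.5, -0.1, -0.05, 0.5, 0], [1.5, -0.1, -0.05, 1, 0], [1.5, -0.1, -0.05, 1.5, 0], [1.5, -0.1, -0.05, 2, 0], [1.5, -0.1, -0.05, 2.2, 0]]]}}

```text
t: 6.85
tool_pos: [0.565, -0.1411, 0.2322]
tool_rot: [-0.642, -3.074, -0.0]
contact_force: [-0.4, -0.1, -1.0]
opening: 0.0218
grip_force: 59.5
```

Request:
{"op": "servo_tool", "data": {"increments": [[[1.5, 0, 0, 0.2, 0], [1.5, 0, 0, 0.4, 0], [1.5, 0, 0, 0.6, 0], [1.5, 0, 0, 0.7, 0], [1.5, 0, 0, 0.8, 0]]]}}

```text
t: 7.35
tool_pos: [0.5654, -0.1413, 0.2254]
tool_rot: [0.642, 3.075, -0.0]
contact_force: [-0.7, -0.2, -1.4]
opening: 0.0218
grip_force: 59.5
```

```bash
python3 - <<'E'
from h import *
np.set_printoptions(precision=4,suppress=True)
P=[]
for i in range(6): e=ctrl.get_image("side"); o=ctrl.get_obs();P.append(np.r_[o["tool_pos"],o["contact_force"]])
print(np.mean(P,0))
cv2.imwrite("pics/s5.png",e["img"][:,:,::-1]); i=cv2.imread("pics/s5.png")
cv2.imwrite("pics/z5.png",cv2.resize(i[110:190,289:369],(560,560),interpolation=cv2.INTER_CUBIC))
E
```

```text
[ 0.5654 -0.1413  0.2254 -0.2887 -0.3987 -1.1632]
```

View pics/z5.png

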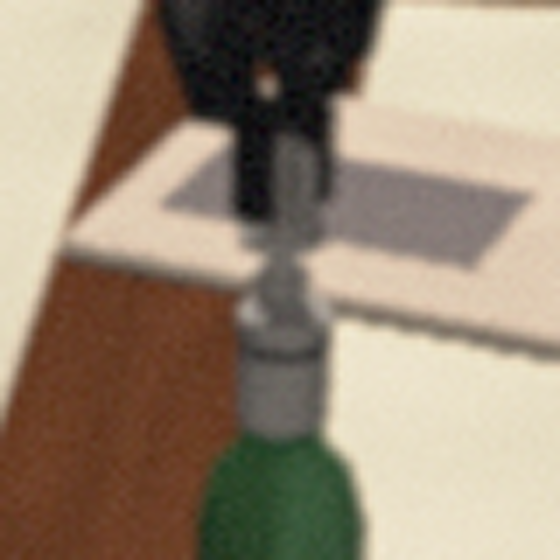

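The nose tip, at about crop (285,312), is entering the centre of the mouth with no contact force. Going down slowly.

Request:
{"op": "servo_tool", "data": {"increments": [[[1.5, 0, 0, 0.1, 0], [1.5, 0, 0, 0.2, 0], [1.5, 0, 0, 0.3, 0], [1.5, 0, 0, 0.4, 0], [1.5, 0, 0, 0.5, 0]]]}}

```text
t: 8.15
tool_pos: [0.5654, -0.1413, 0.2203]
tool_rot: [-0.642, -3.075, -0.0]
contact_force: [-0.6, -0.5, -0.5]
opening: 0.0218
grip_force: 59.5
```

Request:
{"op": "servo_tool", "data": {"increments": [[[1.5, 0, 0, 0.1, 0], [1.5, 0, 0, 0.2, 0], [1.5, 0, 0, 0.3, 0], [1.5, 0, 0, 0.4, 0], [1.5, 0, 0, 0.5, 0]]]}}

```text
t: 8.65
tool_pos: [0.5655, -0.1414, 0.2158]
tool_rot: [0.642, 3.075, -0.0]
contact_force: [-1.5, -0.2, 2.9]
opening: 0.0214
grip_force: 59.8
```

Request:
{"op": "servo_tool", "data": {"increments": [[[1.5, 0, 0, 0.07, 0], [1.5, 0, 0, 0.14, 0], [1.5, 0, 0, 0.2, 0]]]}}

```text
t: 8.95
tool_pos: [0.5654, -0.1414, 0.214]
tool_rot: [0.642, 3.075, -0.0]
contact_force: [-3.0, 0.5, 3.3]
opening: 0.022
grip_force: 60.0
```

Request:
{"op": "servo_tool", "data": {"increments": [[[1.5, 0, 0, 0.07, 0], [1.5, 0, 0, 0.14, 0], [1.5, 0, 0, 0.2, 0]]]}}

```text
t: 9.25
tool_pos: [0.5654, -0.1413, 0.212]
tool_rot: [0.642, 3.075, -0.0]
contact_force: [-3.9, 0.1, 6.7]
opening: 0.022
grip_force: 60.2
```

Request:
{"op": "servo_tool", "data": {"increments": [[[1.5, 0.05, -0.02, 0.05, 0], [1.5, 0.1, -0.04, 0.1, 0], [1.5, 0.1, -0.04, 0.15, 0]]]}}

```text
t: 9.55
tool_pos: [0.565, -0.1413, 0.2108]
tool_rot: [0.642, 3.073, 0.0]
contact_force: [-1.5, 0.2, 6.5]
opening: 0.022
grip_force: 60.2
```

Request:
{"op": "servo_tool", "data": {"increments": [[[1.5, 0, 0, 0.05, 0], [1.5, 0, 0, 0.1, 0], [1.5, 0, 0, 0.15, 0]]]}}

```text
t: 9.85
tool_pos: [0.5651, -0.1414, 0.21]
tool_rot: [0.642, 3.073, -0.0]
contact_force: [-1.5, 0.5, 3.3]
opening: 0.0219
grip_force: 59.9
```

Request:
{"op": "servo_tool", "data": {"increments": [[[1.5, 0.02, 0, 0.08, 0], [1.5, 0.05, 0, 0.15, 0], [1.5, 0.05, 0, 0.2, 0], [1.5, 0.05, 0, 0.3, 0]]]}}

```text
t: 10.25
tool_pos: [0.5639, -0.141, 0.205]
tool_rot: [-0.642, -3.075, -0.0]
contact_force: [0.9, -0.5, 2.5]
opening: 0.0222
grip_force: 59.8
```

Request:
{"op": "servo_tool", "data": {"increments": [[[1.5, 0, 0, 0.08, 0], [1.5, 0, 0, 0.15, 0], [1.5, 0, 0, 0.2, 0], [1.5, 0, 0, 0.3, 0]]]}}

```text
t: 10.65
tool_pos: [0.5635, -0.1409, 0.2017]
tool_rot: [-0.642, -3.074, -0.0]
contact_force: [-0.8, 0.4, -1.2]
opening: 0.0224
grip_force: 59.5
```

Request:
{"op": "servo_tool", "data": {"increments": [[[1.5, 0, 0, 0.05, 0], [1.5, 0, 0, 0.1, 0], [1.5, 0, 0, 0.15, 0], [1.5, 0, 0, 0.15, 0]]]}}

```text
t: 11.05
tool_pos: [0.5637, -0.141, 0.2006]
tool_rot: [-0.642, -3.075, -0.0]
contact_force: [0.3, 0.5, -1.3]
opening: 0.0218
grip_force: 59.5
```

Request:
{"op": "servo_tool", "data": {"increments": [[[1.5, 0, 0, 0.05, 0], [1.5, 0, 0, 0.1, 0], [1.5, 0, 0, 0.15, 0], [1.5, 0, 0, 0.15, 0]]]}}

```text
t: 11.45
tool_pos: [0.5638, -0.141, 0.1993]
tool_rot: [-0.642, -3.075, -0.0]
contact_force: [0.2, 0.2, -1.5]
opening: 0.0219
grip_force: 59.5
```

Request:
{"op": "servo_tool", "data": {"increments": [[[1.5, 0, 0, 0.05, 0], [1.5, 0, 0, 0.1, 0], [1.5, 0, 0, 0.15, 0], [1.5, 0, 0, 0.15, 0]]]}}

```text
t: 11.85
tool_pos: [0.5639, -0.1411, 0.1984]
tool_rot: [0.642, 3.075, -0.0]
contact_force: [-1.8, 0.3, 2.6]
opening: 0.0222
grip_force: 59.7
```

Request:
{"op": "servo_tool", "data": {"increments": [[[1.5, 0, 0, 0.05, 0], [1.5, 0, 0, 0.1, 0], [1.5, 0, 0, 0.1, 0]]]}}

```text
t: 12.15
tool_pos: [0.564, -0.1411, 0.1984]
tool_rot: [0.642, 3.075, -0.0]
contact_force: [-3.4, 1.4, 6.8]
opening: 0.0221
grip_force: 60.1
```

The hard stop is at TCP z 0.1984, exactly where the flange should meet the rim. I'll press slightly more and hold, then pull.

Request:
{"op": "servo_tool", "data": {"increments": [[[1.5, 0.05, -0.03, 0.05, 0], [1.5, 0.05, -0.03, 0.05, 0], [1.5, 0.05, -0.03, 0.05, 0]]]}}

```text
t: 12.45
tool_pos: [0.5639, -0.1411, 0.1984]
tool_rot: [0.642, 3.073, 0.0]
contact_force: [-2.7, 1.4, 7.7]
opening: 0.022
grip_force: 60.2
```

Request:
{"op": "servo_tool", "data": {"increments": [[[1.5, 0, 0, -0.08, 0], [1.5, 0, 0, -0.16, 0], [1.5, 0, 0, -0.24, 0], [1.5, 0, 0, -0.3, 0], [1.5, 0, 0, -0.3, 0]]]}}

```text
t: 12.95
tool_pos: [0.5629, -0.1411, 0.1986]
tool_rot: [-0.642, -3.074, 0.0]
contact_force: [0.2, 0.1, -0.5]
opening: 0.0221
grip_force: 59.7
```

Request:
{"op": "servo_tool", "data": {"increments": [[[1.5, 0, 0, -0.04, 0], [1.5, 0, 0, -0.08, 0], [1.5, 0, 0, -0.12, 0], [1.5, 0, 0, -0.12, 0]]]}}

```text
t: 13.35
tool_pos: [0.5633, -0.1411, 0.2006]
tool_rot: [0.642, 3.075, -0.0]
contact_force: [-0.2, -0.6, -0.8]
opening: 0.0223
grip_force: 59.7
```

Request:
{"op": "servo_tool", "data": {"increments": [[[1.5, 0, 0, -0.03, 0], [1.5, 0, 0, -0.06, 0], [1.5, 0, 0, -0.09, 0], [1.5, 0, 0, -0.09, 0]]]}}

```text
t: 13.75
tool_pos: [0.5633, -0.1411, 0.2016]
tool_rot: [0.642, 3.075, -0.0]
contact_force: [-0.4, -0.6, -1.4]
opening: 0.0225
grip_force: 59.7
```

Request:
{"op": "servo_tool", "data": {"increments": [[[1.5, 0, 0, -0.03, 0], [1.5, 0, 0, -0.06, 0], [1.5, 0, 0, -0.09, 0], [1.5, 0, 0, -0.09, 0]]]}}

```text
t: 14.15
tool_pos: [0.5633, -0.1411, 0.2025]
tool_rot: [0.642, 3.075, -0.0]
contact_force: [-1.2, -0.4, -1.2]
opening: 0.0219
grip_force: 59.7
```

Request:
{"op": "servo_tool", "data": {"increments": [[[1.5, 0, 0, -0.03, 0], [1.5, 0, 0, -0.06, 0], [1.5, 0, 0, -0.09, 0], [1.5, 0, 0, -0.09, 0]]]}}

```text
t: 14.55
tool_pos: [0.5632, -0.1411, 0.2029]
tool_rot: [-0.642, -3.075, -0.0]
contact_force: [0.4, -1.0, -2.3]
opening: 0.0219
grip_force: 59.5
```

Request:
{"op": "servo_tool", "data": {"increments": [[[1.5, 0, 0, -0.03, 0], [1.5, 0, 0, -0.06, 0], [1.5, 0, 0, -0.09, 0], [1.5, 0, 0, -0.09, 0]]]}}

```text
t: 14.95
tool_pos: [0.563, -0.141, 0.203]
tool_rot: [-0.642, -3.074, -0.0]
contact_force: [3.4, -0.5, -9.5]
opening: 0.022
grip_force: 59.1
```

Request:
{"op": "servo_tool", "data": {"increments": [[[1.5, 0, 0, -0.01, 0], [1.5, 0, 0, -0.02, 0], [1.5, 0, 0, -0.03, 0], [1.5, 0, 0, -0.03, 0]]]}}

```text
t: 15.35
tool_pos: [0.5628, -0.1409, 0.2031]
tool_rot: [-0.642, -3.074, -0.0]
contact_force: [4.4, -0.5, -15.8]
opening: 0.0218
grip_force: 59.3
```

Request:
{"op": "servo_tool", "data": {"increments": [[[1.5, 0, 0, 0.01, 0], [1.5, 0, 0, 0.01, 0], [1.5, 0, 0, 0.01, 0]]]}}

```text
t: 15.65
tool_pos: [0.5628, -0.1409, 0.2032]
tool_rot: [-0.642, -3.074, -0.0]
contact_force: [4.8, -1.9, -19.4]
opening: 0.0221
grip_force: 59.5
```

Request:
{"op": "servo_tool", "data": {"increments": [[[1.5, 0, 0, 0, 0], [1.5, 0, 0, 0, 0], [1.5, 0, 0, 0, 0], [1.5, 0, 0, 0, 0], [1.5, 0, 0, 0, 0]]]}}

```text
t: 16.15
tool_pos: [0.5628, -0.1409, 0.2032]
tool_rot: [-0.642, -3.074, -0.0]
contact_force: [5.4, -0.5, -19.8]
opening: 0.0217
grip_force: 59.5
```

Request:
{"op": "servo_tool", "data": {"increments": [[[1.5, 0, 0, 0, 0], [1.5, 0, 0, 0, 0], [1.5, 0, 0, 0, 0], [1.5, 0, 0, 0, 0], [1.5, 0, 0, 0, 0]]]}}

```text
t: 16.65
tool_pos: [0.5628, -0.1409, 0.2032]
tool_rot: [-0.642, -3.074, -0.0]
contact_force: [4.4, -1.2, -20.0]
opening: 0.0219
grip_force: 59.5
```

The force kept rising through lag, to about 18.5 N net. I'm easing it back now.

Request:
{"op": "servo_tool", "data": {"increments": [[[1.5, 0, 0, 0.06, 0], [1.5, 0, 0, 0.06, 0], [1.5, 0, 0, 0.06, 0], [1.5, 0, 0, 0.06, 0], [1.5, 0, 0, 0.06, 0]]]}}

```text
t: 17.15
tool_pos: [0.5629, -0.141, 0.2032]
tool_rot: [-0.642, -3.074, -0.0]
contact_force: [4.1, -1.1, -20.6]
opening: 0.0217
grip_force: 59.5
```

Request:
{"op": "servo_tool", "data": {"increments": [[[1.5, 0, 0, 0.1, 0], [1.5, 0, 0, 0.12, 0]]]}}

```text
t: 17.35
tool_pos: [0.5632, -0.141, 0.2032]
tool_rot: [-0.642, -3.075, -0.0]
contact_force: [1.3, 0.3, -14.4]
opening: 0.022
grip_force: 59.6
```

Request:
{"op": "servo_tool", "data": {"increments": [[[1.5, 0, 0, 0, 0], [1.5, 0, 0, 0, 0], [1.5, 0, 0, 0, 0]]]}}

```text
t: 17.65
tool_pos: [0.5632, -0.1411, 0.2031]
tool_rot: [-0.642, -3.075, 0.0]
contact_force: [-0.7, -0.1, -13.1]
opening: 0.022
grip_force: 59.6
```

Net pull is about 12 N. I'll hold it for over a second, then ease down.

Request:
{"op": "servo_tool", "data": {"increments": [[[1.5, 0, 0, 0, 0], [1.5, 0, 0, 0, 0], [1.5, 0, 0, 0, 0], [1.5, 0, 0, 0, 0], [1.5, 0, 0, 0, 0]]]}}

```text
t: 18.15
tool_pos: [0.5634, -0.1411, 0.2031]
tool_rot: [0.642, 3.075, -0.0]
contact_force: [-0.9, 0.5, -9.9]
opening: 0.0218
grip_force: 59.9
```

Request:
{"op": "servo_tool", "data": {"increments": [[[1.5, 0, 0, 0, 0], [1.5, 0, 0, 0, 0], [1.5, 0, 0, 0, 0], [1.5, 0, 0, 0, 0], [1.5, 0, 0, 0, 0]]]}}

```text
t: 18.65
tool_pos: [0.5635, -0.1412, 0.203]
tool_rot: [0.642, 3.075, -0.0]
contact_force: [-1.9, 0.1, -8.2]
opening: 0.0218
grip_force: 60.1
```

Request:
{"op": "servo_tool", "data": {"increments": [[[1.5, 0, 0, 0.05, 0], [1.5, 0, 0, 0.1, 0], [1.5, 0, 0, 0.15, 0], [1.5, 0, 0, 0.2, 0], [1.5, 0, 0, 0.25, 0]]]}}

```text
t: 19.15
tool_pos: [0.5642, -0.1415, 0.2015]
tool_rot: [0.642, 3.072, -0.001]
contact_force: [0.1, 0.3, -1.4]
opening: 0.0221
grip_force: 60.8
```

Request:
{"op": "servo_tool", "data": {"increments": [[[1.5, 0, 0, 0.05, 0], [1.5, 0, 0, 0.1, 0], [1.5, 0, 0, 0.15, 0], [1.5, 0, 0, 0.2, 0], [1.5, 0, 0, 0.2, 0]]]}}

```text
t: 19.65
tool_pos: [0.5634, -0.1411, 0.1985]
tool_rot: [0.642, 3.075, -0.0]
contact_force: [-0.8, 0.6, 0.8]
opening: 0.022
grip_force: 61.3
```

The flange is back on the rim. Opening the fingers and retreating straight up.

Request:
{"op": "servo_tool", "data": {"increments": [[[2.6, 0, 0, 0, 0], [3.2, 0, 0, 0, 0], [4, 0, 0, 0, 0], [5, 0, 0, 0, 0], [6, 0, 0, 0, 0]]]}}

```text
t: 20.15
tool_pos: [0.5633, -0.1411, 0.1981]
tool_rot: [-0.642, -3.075, -0.0]
contact_force: [0.3, -0.2, -0.2]
opening: 0.0596
grip_force: 0.0
```

Request:
{"op": "servo_tool", "data": {"increments": [[[6, 0, 0, 0, 0], [6, 0, 0, -2, 0], [6, 0, 0, -5, 0], [6, 0, 0, -8, 0], [6, 0, 0, -12, 0]]]}}

```text
t: 20.65
tool_pos: [0.5625, -0.1408, 0.3174]
tool_rot: [-0.642, -3.072, -0.001]
contact_force: [0.9, 0.7, -0.6]
opening: 0.0598
grip_force: 0.0
```

Request:
{"op": "servo_tool", "data": {"increments": [[[6, 3, 5, 0, 0], [6, 6, 9, 0, 0], [6, 9, 13, 0, 0], [6, 11, 17, 0, 0], [6, 11, 17, 0, 0]]]}}

```text
t: 21.15
tool_pos: [0.5296, 0.0633, 0.3185]
tool_rot: [0.632, 3.077, 0.003]
contact_force: [-0.1, -1.1, -0.2]
opening: 0.0598
grip_force: 0.0
```

```bash
python3 - <<'E'
from h import *
d=grab("top","pics/t6.png");e=grab("side","pics/s6.png")
i=cv2.imread("pics/s6.png");j=cv2.imread("pics/t6.png")
cv2.imwrite("pics/z6.png",np.hstack([cv2.resize(i[125:205,289:369],(400,400),interpolation=cv2.INTER_CUBIC),cv2.resize(j[156:236,363:443],(400,400))]))
print(ctrl.get_obs()["tool_pos"])
E
```

```text
[0.53035115 0.05974435 0.31823325]
```

View pics/z6.png

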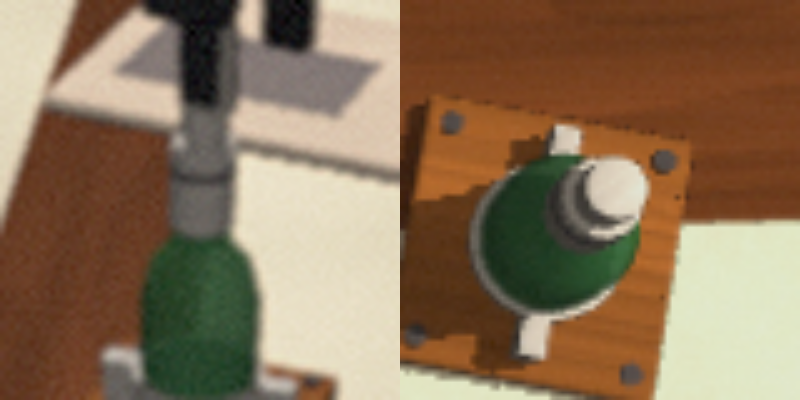

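The stopper sits upright with its flange on the rim, knob at top crop (615,190), and the gripper is clear of it. Handing in.

```bash
python3 -c "
from h import *
print(ctrl.finish_job())"
```

```text
the job is handed in; nothing more can be done
None
```

The stopper is snapped home and handed in, but the proof pull overshot its 12 N target: net catch force reached an estimated 19 N, close to the 20 N limit. It stayed above 9 N for roughly 3 s; I don't have the verdict.

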